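# Hang the snap-hook bracket and clip the vial basket into it

### The job

Hang the loose steel snap-hook bracket on the bench stand: pass its keyhole over the screw head, slide it down until the narrow slot sits home on the screw, and let go of it. Then bring the vial basket to it without tipping it and push the basket's cross bar down against the sprung gate until the bar drops into the hook and the gate snaps shut above it, and leave it hanging there freely and still. Leave the other things on the bench where they are, standing as they stand.

Things in the scene. Friction and masses are not known exactly. Their poses are not given: they have to be found in the camera images.
- stand: Fixed bench stand; origin at the centre of its round dark steel base (180 mm across, 10 mm thick) on the bench, z up. An aluminium post, 40 x 40 mm, rises to 246 mm; its front face lies at x = +45 mm and looks to the stand's -x, and the screw sticks out of it. The bracket hangs flat on that face, hook pointing to the stand's -x, over the base, its axes then parallel to the stand's.
- screw (a point): Point on the axis of the stand's screw, 3 mm in front of the post's face, 232 mm above the bench; axes as the stand's. Shank 8 mm in diameter, level along x, bare for 8.5 mm between the post's face and the back of the head; head 20 mm in diameter, 5 mm thick.
- bracket_mid (a point): Loose steel snap-hook bracket, about 350 g, starting upright on its foot on the bench. This point: middle of its back plate (half-way up, mid-thickness). z up, y across the plate, hook pointing to -x. Plate 6 mm thick, 66 mm wide (y), 116 mm high; its straight side edges can be pinched from above, fingers closing along y. Hung, it has about 2.5 mm of play on the screw.
- bracket_hole (a point): Centre of the keyhole's wide square hole, 30 x 30 mm, in the bracket's plate, 12 mm above bracket_mid. A slot 13 mm wide runs up from it; the slot's closed end is 31 mm above this point. Axes as the bracket's.
- bracket_slot (a point): Point in the bracket's plate (mid-thickness) where the screw's axis lies when the slot's closed end rests on the shank: 39 mm above bracket_mid, 27 mm above bracket_hole; axes as the bracket's. It coincides with point screw when the bracket is home.
- hook_floor (a point): Point on the hook's floor near the nose: 71 mm to -x of bracket_mid and 51 mm below it; axes as the bracket's. Hook 16 mm wide in y. From this point: its underside (flush with the plate's foot) 7 mm below; nose from x = -4 to -12 mm, rounded top 47 mm up; solid gusset, from x = +37 mm to the plate, top 43 mm up; floor level between them. The gate closes the mouth 39 mm up.
- gate (a joint): Angle of the hook's sprung gate (rad): 0 shut (level), up to 1.1 pushed down; it opens only downward. Dark steel, 38 x 10 x 5 mm, hinged on the gusset 37 mm to +x of hook_floor, free end 3 mm short of the nose. A bar pressed on it near the nose (centre at x = 0 to +8 mm of hook_floor) opens it with 5 to 15 N, slips past its end 4 to 10 mm above its final height, and the gate springs shut above.
- basket_mid (a point): Loose steel vial basket, about 200 g, upright on the bench; its centre, 90 mm above its underside. Body 56 x 56 mm, 46 mm high. Rigid upright handle frame in the y-z plane: two flat side strips (10 mm in x, outer faces 56 mm apart in y, to be pinched from above with fingers closing along y) up to a top bar 180 mm above the underside. The same turned half round.
- basket_bar (a point): Middle of the basket's round cross bar (8 mm in diameter, along y), 30 mm above basket_mid, 56 mm below the underside of the top bar; axes as the basket's. Below it a clear window 70 mm high, 48 mm wide down to the basket's rim: the hook's nose enters it, then the bar is pressed down. Hung, it lies 4 mm above the hook's floor.
- bottle: Bystander: clear glass bottle with blue cap, 72 mm across, 190 mm tall; origin at the centre of its underside, z up.
- jar: Bystander: amber glass jar, 76 mm across, 90 mm tall; origin at the centre of its underside, z up.
- beaker: Bystander: glass beaker, 66 mm across, 85 mm tall; origin at the centre of its underside, z up.
- tube_rack: Bystander: yellow tube rack 90 x 150 mm, 85 mm tall with its tubes; origin at the centre of its underside, z up.
- tip_box: Bystander: white pipette-tip box with blue lid, 122 x 87 mm, 72 mm tall; origin at the centre of its underside, z up.
- dish: Bystander: white dish, 90 mm across, 30 mm tall; origin at the centre of its underside, z up.
- pipette: Bystander: pipette lying along its x axis, about 240 mm long, 24 mm thick; origin under its middle.

How it is judged:
By the outcome, as a careful person would: the job done as asked, in the order asked, and still so for the second after the job is handed in, with the robot touching nothing.
It also fails if it takes over 67 s, if anything falls off the work surface, if the arm or the gripper's body presses on something with over 40 N, if the wrist force passes 120 N, or if a joint passes its speed limit or range.

### The arm

A 6-joint arm with a two-finger parallel gripper is mounted at the origin on the work surface. World frame = base frame: x ahead of the robot, y to its left, z up, the work surface at z = 0. Lengths are in mm, angles in rad, forces in N, time in s.
With the tool pointing down it reaches from about 325 to 875 mm from the base axis. Payload 4.4 kg.
Tool frame: the origin (TCP) lies on the centre line of the jaws, within the pads' length; the fingertips stand ahead of it and the grasp point (between the pads) lies 6 mm ahead of it (ctrl.tcp_to_tips is the z of the fingertips in the tool frame, in mm); z points along the fingers, y is the direction in which the jaws open and shut (so a half turn about z gives the same grasp; the last joint's range is limited). The gripper opens to 85 mm and grips with 20 to 120 N. Pads are 22 mm wide; open, the fingers measure 114 mm over their backs; the gripper's body (76 mm by 85 mm) begins 54 mm behind the grasp point. The pads swing forward as they close: fully open they stand 13 mm farther back than shut.
Start: joints at [-1.355, 0.207, 1.542, -0, 1.393, -0.15], TCP at [205.663, -536.964, 256.282] pointing down, gripper open.
Joint ranges: [-2.73, 2.73], [-0.86, 2.22], [0.23, 2.46], [-1.11, 4.25], [0.08, 2.63], [-2.82, 2.82]. Speed limits (rad/s): [2.79, 2.79, 3.14, 3.14, 3.14, 3.14].

### API

Orientations are given as a 3x3 rotation matrix whose columns are the frame's x, y, z axes.
In Python, from plant import ctrl, sensors, optics gives the robot as it stands. Calls block until the motion is done:
- ctrl.move_ptp(position, orientation): joint-space move of the TCP to a pose.
- ctrl.move_l(position, rot=None, vel=150, threshold=None): straight line of the TCP; rot=None keeps the orientation; vel is the mean speed in mm/s. With threshold (N) it stops when the force on the tool has changed by that much, and returns True; else False.
- ctrl.set_joints(angles): joint-space move.
- ctrl.gripper_to(opening, force=None): finger opening in mm; force is the grip in N (None keeps the last); returns when the fingers have stopped.
- ctrl.hold(seconds).
- ctrl.solve_ik(position, orientation): joint angles nearest the present ones, or None.
- sensors.read_state(): the state.
- optics.grab_frame(name): name is "side" or "top" or "wrist"; returns (picture, depth): 384x512x3 uint8, red, green, blue; 384x512 float32, mm along the optical axis (not along the pixel's ray), 0 where there is no reading.
- optics.camera_params(name): a dict with "mtx" (3x3 intrinsics, pixels), "R" (3x3) and "t" (3): a world point X has camera coordinates R X + t; the wrist camera has in their place "T_tool_cam" (4x4, takes a point from camera to tool coordinates, whose origin is the TCP and whose axes are the flange's). Camera axes: x right, y down, z forward; pixel columns grow to the right and rows downward; lengths in mm; the calibration is good to about 2 mm. A picture is of the moment at which its call begins: read the wrist's pose just before it. camera_params takes no time and is no camera call.
A pose or a line that the arm cannot do raises ctrl.MotionError and nothing moves.
- ctrl.finish_job(): hands the job in, once; it reports no verdict.
The state is a dict: "t": time; "q": joint angles; "qvel": joint speeds; "tau": joint torques, N m; "eef_pos": TCP position; "eef_rot": TCP orientation; "force": force on the tool from outside, world axes, zero at the start; "wrist_torque": the same for the moment, N m; "grip_width": finger opening in mm.
Only numpy, scipy, OpenCV 4.12 (cv2) and the standard library are available. Lean on these libraries where they do the work, as an engineer would, in place of code of your own. Each camera call takes 0.05 s, during which the arm holds its last target.

## Working session

There is one attempt and no reset: what is moved stays moved. The work goes in short steps, each a Python script; the robot and the scene stay as the last script left them, time stands still between calls to the robot, and variables do not carry over. Pictures are saved under pics/ and viewed, and the job is handed in when it is done.

```bash
ls; mkdir -p pics; python3 - <<'E'
from plant import ctrl, sensors, optics
import cv2
s=sensors.read_state(); print(s['t'],s['eef_rot'],s['grip_width'],ctrl.tcp_to_tips)
for n in ["side","top","wrist"]:
    p,d=optics.grab_frame(n); cv2.imwrite(f"pics/a_{n}.png",p[:,:,::-1])
    import numpy as np; np.savez(f"a_{n}.npz",p=p,d=d)
    print(n,optics.camera_params(n))
E
```

```text
pics
0.0 [[ 9.33840401e-01  3.57689632e-01 -4.83425462e-04]
 [ 3.57689780e-01 -9.33837735e-01  2.25971553e-03]
 [ 3.56835876e-04 -2.28313000e-03 -9.99997330e-01]] 85.3327971955748 25.0
side {'mtx': array([[475.97785677,   0.        , 261.33902676],
       [  0.        , 475.97785677, 193.58292131],
       [  0.        ,   0.        ,   1.        ]]), 'R': array([[-0.72552149, -0.6881896 ,  0.00369263],
       [-0.53124911,  0.55664049, -0.63869066],
       [ 0.4374848 , -0.46534551, -0.76945475]]), 't': array([ 432.04505457,  420.82972561, 1506.2784952 ])}
top {'mtx': array([[449.27749708,   0.        , 257.83391176],
       [  0.        , 449.27749708, 191.03840701],
       [  0.        ,   0.        ,   1.        ]]), 'R': array([[ 4.57581109e-02, -9.98952504e-01,  2.99699480e-04],
       [-9.75718204e-01, -4.47581637e-02, -2.14407775e-01],
       [ 2.14196598e-01,  9.51847251e-03, -9.76744192e-01]]), 't': array([ -27.78149197,  608.30650931, 1347.79660377])}
wrist {'mtx': array([[345.17526843,   0.        , 256.6073617 ],
       [  0.        , 345.17526843, 186.70535708],
       [  0.        ,   0.        ,   1.        ]]), 'T_tool_cam': array([[-5.66430231e-04, -9.50364103e-01, -3.11139440e-01,
         7.86551229e+01],
       [ 9.99999807e-01, -4.59020271e-04, -4.18441755e-04,
        -1.31588482e+00],
       [ 2.54852713e-04, -3.11139617e-01,  9.50364180e-01,
        -1.17313904e+02],
       [ 0.00000000e+00,  0.00000000e+00,  0.00000000e+00,
         1.00000000e+00]])}
```

View pics/a_side.png

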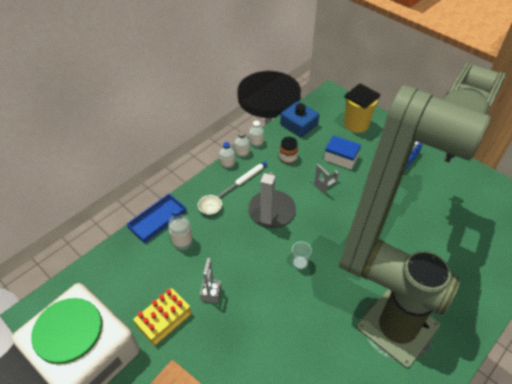

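View pics/a_top.png

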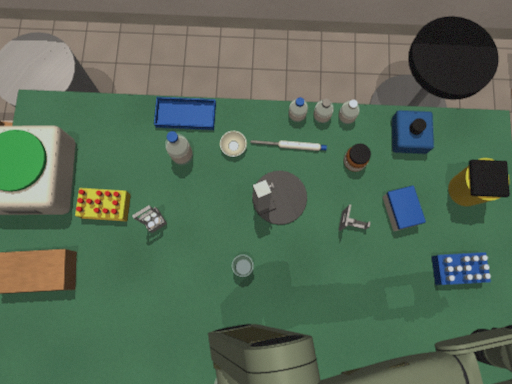

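View pics/a_wrist.png

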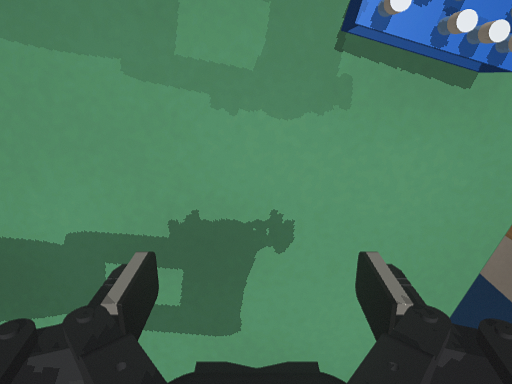

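The overview shows the stand base near top (280,198), the bracket at (355,220), the basket at (150,220), the beaker at (243,267) and the tube rack at (102,205). Next I'll enlarge crops and compute point clouds.

```bash
cat > h.py <<'E'
import numpy as np, cv2
from plant import ctrl, sensors, optics
def cloud(name,d,state=None):
    c=optics.camera_params(name); K=c['mtx']
    v,u=np.mgrid[0:384,0:512]
    P=np.stack([(u-K[0,2])/K[0,0]*d,(v-K[1,2])/K[1,1]*d,d],-1)
    if name=='wrist':
        T=c['T_tool_cam']; P=P@T[:3,:3].T+T[:3,3]
        return P@np.array(state['eef_rot']).T+np.array(state['eef_pos'])
    return (P-c['t'])@c['R']
def ray(name,u,v,z,state=None):
    "intersect pixel ray with plane z"
    a=cloud(name,np.full((384,512),1.0),state); 
    c=optics.camera_params(name);K=c['mtx']
    r=np.array([(u-K[0,2])/K[0,0],(v-K[1,2])/K[1,1],1])
    if name=='wrist':
        T=c['T_tool_cam'];R=np.array(state['eef_rot']);o=R@T[:3,3]+state['eef_pos'];w=R@T[:3,:3]@r
    else:
        o=-c['R'].T@c['t'];w=c['R'].T@r
    return o+w*(z-o[2])/w[2]
def snap(name,fn,crop=None,s=1):
    st=sensors.read_state(); p,d=optics.grab_frame(name)
    np.savez(fn+'.npz',p=p,d=d,pos=st['eef_pos'],rot=st['eef_rot'])
    save(p,fn,crop,s); return p,d,st
def save(p,fn,crop=None,s=1):
    if crop: u0,v0,u1,v1=crop; p=p[v0:v1,u0:u1]
    cv2.imwrite(f'pics/{fn}.png',cv2.resize(np.ascontiguousarray(p[:,:,::-1]),None,fx=s,fy=s,interpolation=cv2.INTER_CUBIC))
E
python3 - <<'E'
from h import *
a=np.load('a_top.npz');p=a['p'];d=a['d'];X=cloud('top',d)
save(p,'t_br',(320,180,400,250),8); save(p,'t_st',(230,160,320,240),7); save(p,'t_ba',(60,120,210,240),5)
q=np.load('a_side.npz');save(q['p'],'s_br',(290,150,370,210),8);save(q['p'],'s_ba',(130,240,250,340),6)
Y=cloud('side',q['d'])
for n,C,(u0,v0,u1,v1) in [('bracket',X,(335,195,380,240)),('stand',X,(245,165,310,228)),('basket',X,(130,198,170,235)),('beaker',X,(228,252,258,282))]:
    Q=C[v0:v1,u0:u1].reshape(-1,3); 
    m=Q[Q[:,2]>15]; print(n,len(m),m.min(0).round(),m.max(0).round(),m.mean(0).round())
    hi=m[m[:,2]>m[:,2].max()-12]; print('   hi',hi.mean(0).round(1),len(hi))
E
```

```text
bracket 280 [ 306. -353.   15.] [ 569.  -13. 1447.] [ 524. -281.  111.]
   hi [ 306.1  -13.4 1446.9] 9
stand 694 [ 306. -157.   15.] [ 690.   18. 1447.] [566. -28. 178.]
   hi [ 306.1  -13.4 1446.9] 21
basket 454 [306. -13.  15.] [ 546.  367. 1447.] [502. 324.  94.]
   hi [ 306.1  -13.4 1446.9] 5
beaker 187 [306. -13.  16.] [ 406.   68. 1447.] [377.  39.  93.]
   hi [ 306.1  -13.4 1446.9] 4
```

View pics/t_br.png

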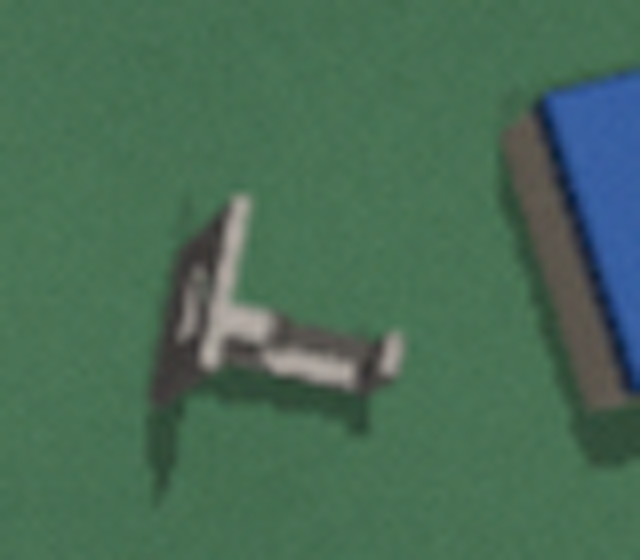

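View pics/t_st.png

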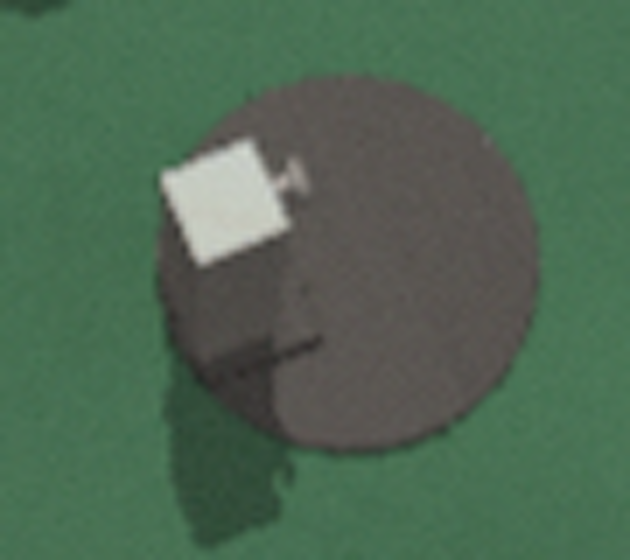

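View pics/t_ba.png

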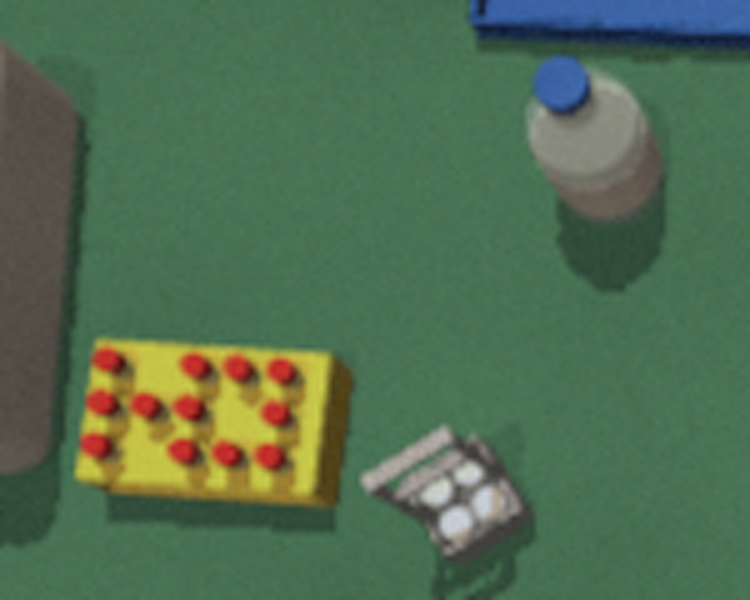

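View pics/s_br.png

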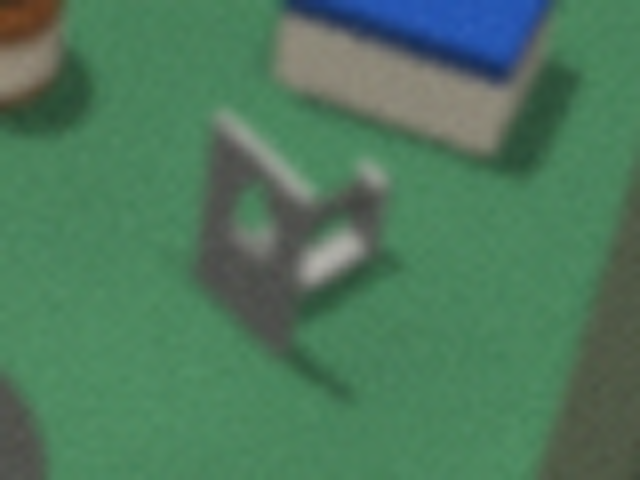

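View pics/s_ba.png

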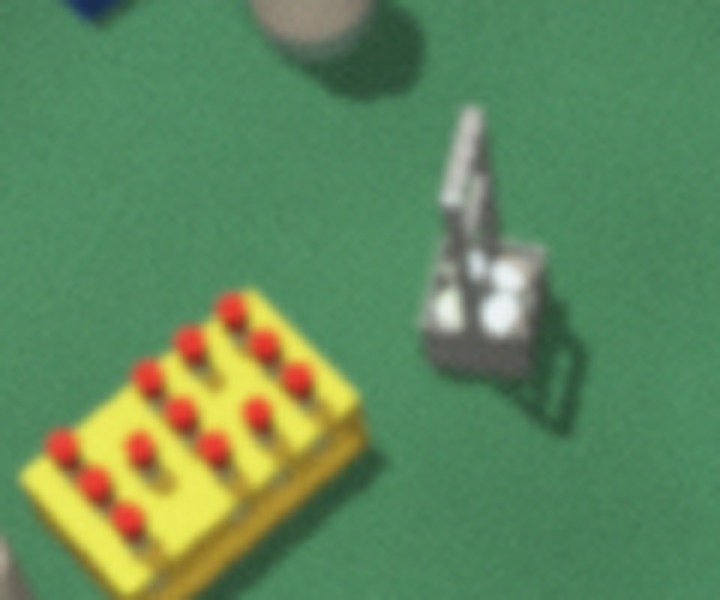

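```bash
python3 - <<'E'
from h import *
def r(x,y,u0,v0,s,z,n='top'): return ray(n,u0+(x+.5)/s-.5,v0+(y+.5)/s-.5,z)
A=r(242,197,320,180,8,116);B=r(210,367,320,180,8,116)
print('br ends',A,B,np.linalg.norm(A-B),'mid',(A+B)/2,'yaw of edge',np.degrees(np.arctan2(*(A-B)[[1,0]])))
print('nose',r(394,352,320,180,8,112-9))
A=r(220,112,290,150,8,116,'side');B=r(318,200,290,150,8,116,'side')
print('br side',A,B,np.linalg.norm(A-B),(A+B)/2)
c=[r(x,y,230,160,7,246) for x,y in [(160,176),(252,140),(292,228),(202,268)]]
for i in range(4): e=c[(i+1)%4]-c[i]; print('post',c[i].round(1),np.linalg.norm(e).round(1),np.degrees(np.arctan2(e[1],e[0])).round(1))
print('postmid',np.mean(c,0)); print('head',r(299,176,230,160,7,242),r(299,176,230,160,7,232))
print('base',r(349,264,230,160,7,10), r(160,264,230,160,7,10),r(540,264,230,160,7,10))
A=r(366,482,60,120,5,180);B=r(451,436,60,120,5,180)
print('basket',A,B,np.linalg.norm(A-B),(A+B)/2,np.degrees(np.arctan2(*(A-B)[[1,0]])))
for n,(x,y) in dict(bottlecap=(560,83)).items(): print(n,r(x,y,60,120,5,190))
print('rack corner',[r(x,y,60,120,5,60).round() for x,y in [(330,352),(318,500),(97,340),(78,482)]])
print('beaker',ray('top',243,267,85),'tipbox',r(515,135,320,180,8,72),r(595,408,320,180,8,30),'jar',ray('top',359,153,90),'dish',ray('top',233,144,30))
E
```

```text
br ends [ 570.14657865 -279.14066944  116.        ] [ 505.05710824 -267.34396647  116.        ] 66.14984020776053 mid [ 537.60184344 -273.24231796  116.        ] yaw of edge -10.272679899750578
nose [ 515.87290383 -339.07396385  103.        ]
br side [ 572.13303777 -280.59692822  116.        ] [ 503.89404864 -268.53286032  116.        ] 69.29719598768727 [ 538.01354321 -274.56489427  116.        ]
post [586.5  14.  246. ] 38.9 -65.5
post [602.7 -21.4 246. ] 38.6 -153.7
post [568.1 -38.5 246. ] 38.6 117.0
post [550.5  -4.1 246. ] 40.3 26.7
postmid [576.95751852 -12.53790855 246.        ]
head [589.97893823 -40.55859938 242.        ] [592.33488983 -40.78437937 232.        ]
base [603.59033926 -70.72806781  10.        ] [599.55182069  17.31913243  10.        ] [ 607.67174433 -159.71027338   10.        ]
basket [494.78931121 351.8713351  180.        ] [523.57672141 306.03535161 180.        ] 54.12626321022654 [509.18301631 328.95334335 180.        ] 122.1309836985184
bottlecap [735.16641822 259.96172706 190.        ]
rack corner [array([594., 418.,  60.]), array([500., 415.,  60.]), array([595., 566.,  60.]), array([504., 566.,  60.])]
beaker [370.26333713  33.6102234   85.        ] tipbox [ 608.42353514 -394.41961034   72.        ] [ 508.53382274 -436.12328214   30.        ] jar [ 740.85863766 -312.93991942   90.        ] dish [772.05249284  89.71732287  30.        ]
```

```bash
cat >> h.py <<'E'
def Rz(deg):
    "tool down, tool x at world yaw deg"
    a=np.radians(deg);x=np.array([np.cos(a),np.sin(a),0]);z=np.array([0,0,-1.]);return np.stack([x,np.cross(z,x),z],1)
E
python3 - <<'E'
from h import *
for nm,p,y in [('br',(537.6,-273.5,120),79.7),('brhigh',(537.6,-273.5,300),79.7),('stand',(585,-33,260),115.5),('basket',(509,329,180),122.1),('hang',(611,-98,260),115.5)]:
    for k in (0,180):
        print(nm,k,None if (q:=ctrl.solve_ik(p,Rz(y+k))) is None else np.round(q,2))
E
```

```text
br 0 [-0.61  0.41  1.59 -0.    1.15 -0.43]
br 180 [-0.61  0.41  1.59 -0.    1.15  2.71]
brhigh 0 [-0.61  0.24  1.41 -0.    1.49 -0.43]
brhigh 180 [-0.61  0.24  1.41 -0.    1.49  2.71]
stand 0 [-0.2   0.23  1.51 -0.    1.41 -0.65]
stand 180 [-0.2   0.23  1.51 -0.    1.41  2.49]
basket 0 [ 0.43  0.34  1.54 -0.    1.26 -0.13]
basket 180 None
hang 0 [-0.3   0.3   1.42 -0.    1.42 -0.74]
hang 180 [-0.3   0.3   1.42 -0.    1.42  2.4 ]
```

```bash
python3 - <<'E'
from h import *
ctrl.move_ptp((537.6,-274,215),Rz(259.7))
p,d,st=snap('wrist','w1'); print(st['t'],st['eef_pos'],st['q'])
E
```

```text
2.575 [ 537.45749359 -274.37978403  215.0793208 ] [-6.15306926e-01  3.00715746e-01  1.51233551e+00 -1.13709234e-04
  1.32836957e+00  2.70640586e+00]
```

View pics/w1.png

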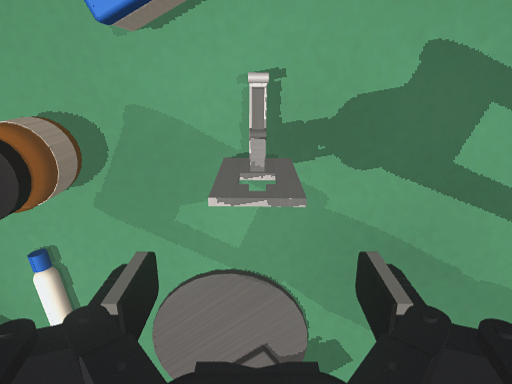

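```bash
python3 - <<'E'
from h import *
a=np.load('w1.npz');save(a['p'],'w1c',(195,60,320,215),4)
X=cloud('wrist',a['d'],dict(eef_pos=a['pos'],eef_rot=a['rot']))
for v in range(194,210,2): print(v,X[v,225:300:12,2].round(0))
E
```

```text
194 [110. 110. 109. 109. 108. 108. 109.]
196 [115. 113. 113. 113. 113. 113. 112.]
198 [116. 115. 116. 116. 116. 116. 116.]
200 [116. 116. 116. 116. 116. 116. 115.]
202 [116. 116. 115. 115. 115. 116. 115.]
204 [116. 115. 116. 116. 117. 116. 116.]
206 [  0.   0.  -1.  -1.  -1. 117. 115.]
208 [-2. -1.  1. -0. -0.  0. -1.]
```

View pics/w1c.png

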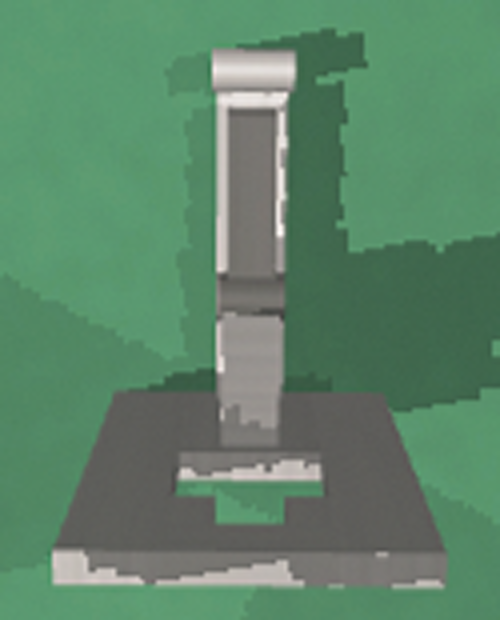

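```bash
python3 - <<'E'
from h import *
a=np.load('w1.npz');st=dict(eef_pos=a['pos'],eef_rot=a['rot'])
A=ray('wrist',208,201.8,116,st);B=ray('wrist',306,201.6,116,st)
print(A,B,np.linalg.norm(A-B),(A+B)/2,np.degrees(np.arctan2(*(A-B)[[1,0]])))
n=ray('wrist',258.2,78,103,st);print('nose',n, (A+B)/2-n)
n=ray('wrist',258.0,100,58-51,st);
for c in [(153,345),(308,345),(231,270)]: print(ray('wrist',*c,10,st))
E
```

```text
[ 568.19966962 -277.79363581  116.        ] [ 503.65897746 -266.1489334   116.        ] 65.58277242399383 [ 535.92932354 -271.97128461  116.        ] -10.227513794053293
nose [ 521.029323   -349.37055978  103.        ] [14.90000054 77.39927517 13.        ]
[692.98658481 -80.31994087  10.        ]
[516.66041817 -48.10354716  10.        ]
[ 584.20228706 -161.17343101   10.        ]
```

```bash
python3 - <<'E'
from h import *
R=Rz(259.75)
ctrl.move_l((536.3,-272.4,92),R,vel=120)
ctrl.gripper_to(60,force=80)
s=sensors.read_state();print(s['t'],s['grip_width'],s['eef_pos'],s['force'])
snap('wrist','w2')
ctrl.move_l((536.3,-272.4,140),vel=100)
s=sensors.read_state();print(s['t'],s['grip_width'],s['eef_pos'],s['force'])
snap('wrist','w3')
E
```

```text
4.125 64.21945128626992 [ 537.40786275 -272.93543091   93.66483884] [-0.01516007  0.81539959  5.30628724]
4.8083 64.61624069740436 [ 535.77258744 -272.05040437  139.39734696] [-0.35347095  0.50875419 -3.80105942]
```

View pics/w3.png

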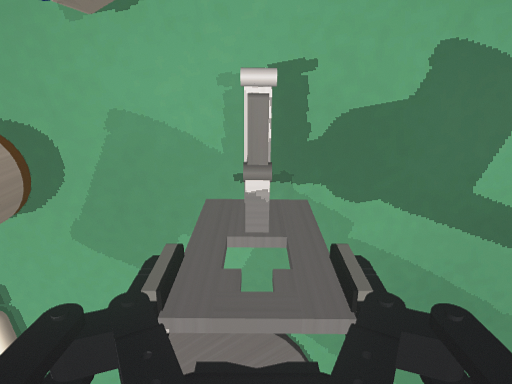

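```bash
cat >> h.py <<'E'
def platefit(fn, rows=(215,310), cols=(205,305)):
    a=np.load(fn+'.npz');st=dict(eef_pos=a['pos'],eef_rot=a['rot'])
    X=cloud('wrist',a['d'],st); T=(X-st['eef_pos'])@st['eef_rot']   # tool coords
    m=np.zeros((384,512),bool);m[rows[0]:rows[1],cols[0]:cols[1]]=1
    m&=(T[...,2]>-20)&(T[...,2]<75)&(abs(T[...,0])<15)&(a['d']>0)
    P=T[m]
    for _ in range(4):
        c=P.mean(0);n=np.linalg.svd(P-c,full_matrices=False)[2][2];e=(P-c)@n;P=P[abs(e)<max(1.,2*np.median(abs(e)))]
    n*=np.sign(n[0]);return c,n,len(P),T
E
python3 - <<'E'
from h import *
for f in ('w2','w3'):
    c,n,k,T=platefit(f);print(f,c,n,k, 'pitch deg',np.degrees(np.arcsin(n[2])),'yaw',np.degrees(n[1]/n[0]),'x at z=6',c[0]-(n[2]*(6-c[2]))/n[0])
    a=np.load(f+'.npz');print(a['pos'],a['rot'][:,2])
a=np.load('w3.npz');save(a['p'],'w3c',(150,190,370,340),3)
E
```

```text
w2 [ 2.21937254  0.33711123 15.87158459] [0.9999373  0.01106701 0.00170778] 6328 pitch deg 0.09784853875613819 yaw 0.6341328875426456 x at z=6 2.2362320724915907
[ 537.40786275 -272.93543091   93.66483884] [ 0.0026511  -0.00149809 -0.99999536]
w3 [ 2.20354375  0.33170378 16.02138575] [0.99993941 0.01056005 0.00310904] 6352 pitch deg 0.17813487459549723 yaw 0.6050831435634875 x at z=6 2.2347024776193716
[ 535.77258744 -272.05040437  139.39734696] [-1.07031659e-03  7.50232491e-04 -9.99999146e-01]
```

View pics/w3c.png

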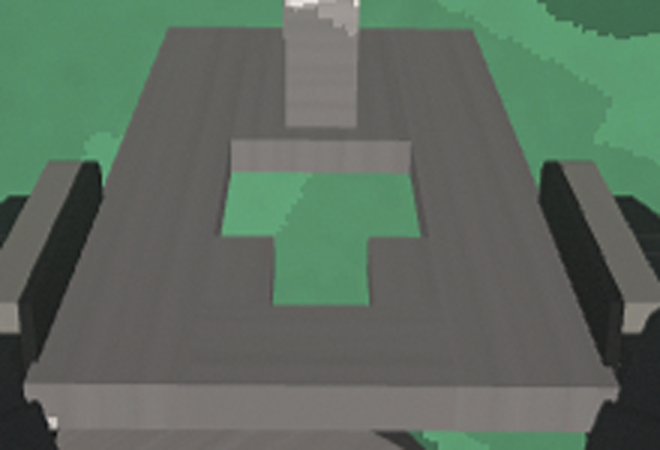

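```bash
cat >> h.py <<'E'
def toolray(u,v,xplane):
    c=optics.camera_params('wrist');K=c['mtx'];T=c['T_tool_cam']
    r=T[:3,:3]@np.array([(u-K[0,2])/K[0,0],(v-K[1,2])/K[1,1],1]);o=T[:3,3]
    return o+r*(xplane-o[0])/r[0]
E
python3 - <<'E'
from h import *
f=lambda x,y:toolray(150+(x+.5)/3-.5,190+(y+.5)/3-.5,2.2)
for n,p in dict(topL=(25,384),topR=(617,386),slotL=(274,304),slotR=(369,304),holeTL=(221,236),holeTR=(421,236),footL=(167,28),footR=(475,28)).items(): print(n,f(*p).round(1))
E
```

```text
topL [  2.2 -31.1 -21.7]
topR [  2.2  34.4 -22.1]
slotL [ 2.2 -4.2 -6.9]
slotR [ 2.2  7.7 -7. ]
holeTL [  2.2 -12.2   8.8]
holeTR [ 2.2 15.6  8.8]
footL [  2.2 -31.5  92.6]
footR [ 2.2 34.9 92.5]
```

```bash
python3 - <<'E'
from h import *
ctrl.move_l((536.3,-272.4,240),vel=200)
ctrl.move_ptp((506,-61,302),Rz(295.5))
p,d,st=snap('wrist','w4'); print(st['t'],st['eef_pos'],st['q'])
E
```

```text
6.4 [505.84512366 -61.81011114 300.97238162] [-2.90913733e-01  3.41266611e-02  1.64068344e+00 -1.11448294e-03
  1.46793372e+00  2.40700472e+00]
```

View pics/w4.png

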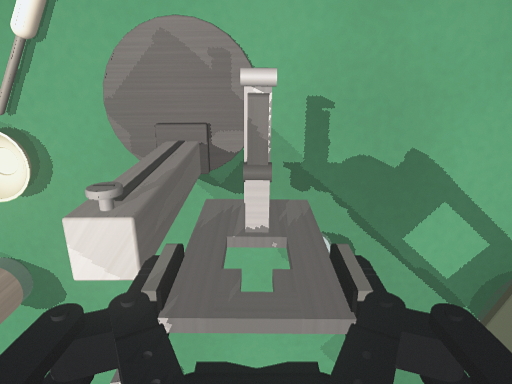

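```bash
python3 - <<'E'
from h import *
a=np.load('w4.npz');save(a['p'],'w4c',(50,170,160,290),5)
E
```

```text
(no output)
```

View pics/w4c.png

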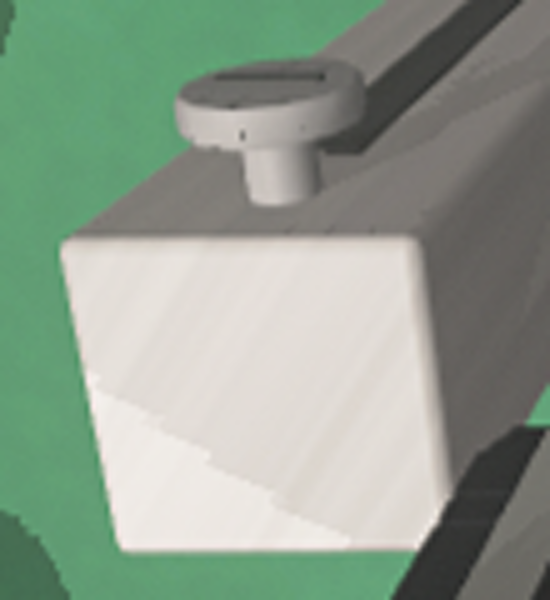

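```bash
python3 - <<'E'
from h import *
a=np.load('w4.npz');st=dict(eef_pos=a['pos'],eef_rot=a['rot']);P=a['pos'];R=a['rot']
g=lambda x,y,z:(R.T@(ray('wrist',50+(x+.5)/5-.5,170+(y+.5)/5-.5,z,st)-P)).round(1)
for n,(x,y,z) in dict(FL=(61,239,246),FR=(417,238,246),BL=(120,551,246),headctr=(271,84,232)).items(): print(n,g(x,y,z))
FL,FR=g(61,239,246),g(417,238,246);e=FR-FL;print(np.degrees(np.arctan2(e[0],e[1])),np.linalg.norm(e),(FL+FR)/2)
X=cloud('wrist',a['d'],st);T=(X-P)@R
print(T[225:270:8,75:130:12].round(1)[...,2])
c,n,k,_=platefit('w4');print(c,n)
# head front-face depth
print(T[184:192,95:112:4].round(1).reshape(-1,3)[::3])
E
```

```text
FL [   4.6 -104.2   54.8]
FR [  4.7 -65.8  54.9]
BL [ -34.3 -104.3   54.8]
headctr [ 17.7 -85.6  68.8]
0.14920742185673275 38.40026041578365 [  4.65 -85.    54.85]
[[54.5 55.8 55.  54.7 56.3]
 [55.1 55.  54.  54.7 54.6]
 [54.4 55.4 55.1 55.6 56.2]
 [55.9 55.9 55.9 55.5 55.1]
 [54.1 56.1 54.3 55.5 56.5]
 [55.5 55.2 55.3 53.5 54.9]]
[ 1.30605876 -0.32656356 15.93547878] [0.9999396  0.01052495 0.0031661 ]
[[ 18.1 -91.9  71.9]
 [ 17.8 -85.6  73.1]
 [ 18.5 -88.3  69. ]
 [ 18.3 -81.7  69.5]
 [ 18.3 -85.5  67.7]
 [ 18.2 -89.4  66.3]
 [ 17.8 -83.2  67.4]
 [ 17.9 -86.8  65.2]
 [ 17.9 -80.1  65.2]
 [ 18.2 -83.5  62.8]
 [ 17.8 -87.6  62.1]
 [ 17.6 -81.3  62.7]
 [ 17.7 -84.8  60.6]
 [ 17.4 -78.7  61.6]]
```

```bash
python3 - <<'E'
from h import *
p3,p4=[cv2.cvtColor(np.load(f+'.npz')['p'],cv2.COLOR_RGB2GRAY).astype(np.float32) for f in('w3','w4')]
for s in [np.s_[225:245,220:300],np.s_[310:336,230:280],np.s_[62:90,232:285],np.s_[262:300,235:280]]:
    print(cv2.phaseCorrelate(p3[s].copy(),p4[s].copy()))
for f in('w2','w3','w4'):
    a=np.load(f+'.npz');_,_,_,T=platefit(f);print(np.median(T[300:312,180:340].reshape(-1,3),0),np.median(T[240:260,200:220].reshape(-1,3),0))
E
```

```text
((-0.021966669977295794, -0.7197949733915472), 0.5967765870690346)
((-0.6742368523064393, 11.683258961781796), 0.3664883774298209)
((0.10660945110121745, -0.08757860539122753), 0.6793465069782587)
((0.6097847676033936, 0.02049796248404334), 0.7978333939446344)
[  1.35079915   1.88799563 -15.55044785] [  1.56176698 -20.61210274  24.57605997]
[  1.39740201   1.89181756 -15.56094987] [  1.53034637 -20.58631774  24.46559887]
[  1.36968703   1.88571058 -15.55253829] [  1.52143705 -20.5802788   24.53689362]
```

```bash
python3 - <<'E'
from h import *
a=np.load('w4.npz');P=a['pos'];R=a['rot']
print(R)
T=Rz(295.5); 
def W(x,y,z): 
    q=P+R@np.array([x,y,0.]); q[2]=z; return q
for sx in (58,):
    ctrl.move_l(W(sx,0,300),T,vel=150)
    ctrl.move_l(W(sx,-86.8,258),T,vel=150)
ctrl.hold(0.2)
p,d,st=snap('wrist','w5'); print(st['t'],st['eef_pos'],W(58,-86.8,258),st['force'])
p,d,st=snap('side','s5',(200,130,340,240),5)
np.savez('ref.npz',P=P,R=R)
E
```

```text
[[ 4.29364785e-01 -9.03130037e-01 -1.42071379e-03]
 [-9.03131153e-01 -4.29364164e-01 -7.31842258e-04]
 [ 5.09451362e-05  1.59731818e-03 -9.99998723e-01]]
7.9833 [608.91552377 -77.41412796 258.8970784 ] [609.13996837 -76.92290851 258.        ] [ 0.7141766  -0.32239916 -3.46932704]
```

View pics/w5.png

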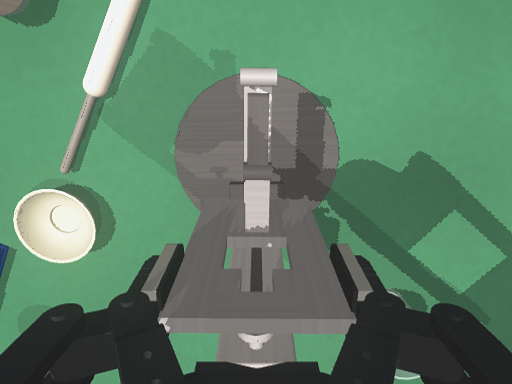

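View pics/s5.png

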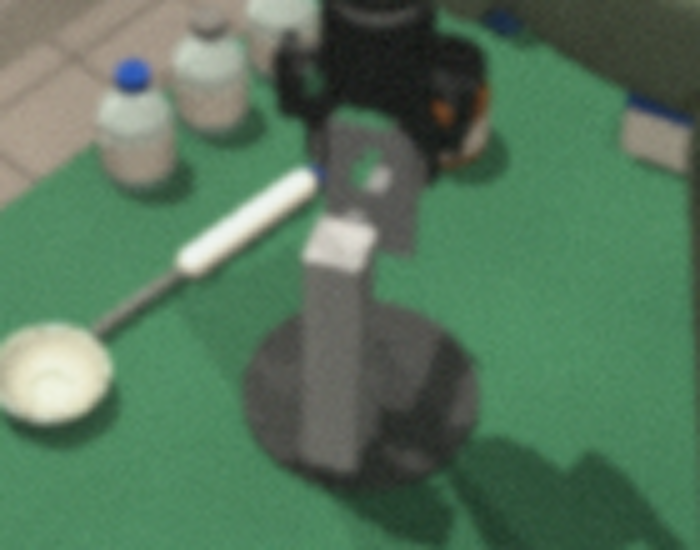

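```bash
cat >> h.py <<'E'
try:
    _r=np.load('ref.npz')
    def W(x,y,z):
        q=_r['P']+_r['R']@np.array([x,y,0.]); q[2]=z; return q
    def tl(p): return (_r['R'].T@(np.array(p)-_r['P']))
except Exception: pass
E
python3 - <<'E'
from h import *
T=Rz(295.5)
ctrl.move_l(W(32,-86.8,255.5),T,vel=80)
ctrl.hold(0.1);s=sensors.read_state();print(s['t'],tl(s['eef_pos']),s['eef_pos'][2],s['force'])
r=ctrl.move_l(W(6,-86.8,255.5),T,vel=40,threshold=7)
s=sensors.read_state();print(r,s['t'],tl(s['eef_pos']),s['eef_pos'][2],_r['R'].T@s['force'])
snap('wrist','w6');snap('side','s6',(200,130,340,240),5)
E
```

```text
8.6583 [ 32.0393352  -87.00741189  45.16748037] 255.66761266302646 [-0.64021279  0.14846892 -3.2577235 ]Traceback (most recent call last):
  File "<stdin>", line 6, in <module>
NameError: name '_r' is not defined. Did you mean: 'r'?
```

```bash
python3 - <<'E'
from h import *
import h
s=sensors.read_state();print(s['t'],tl(s['eef_pos']),s['eef_pos'][2],h._r['R'].T@s['force'])
snap('wrist','w6');snap('side','s6',(200,130,340,240),5)
E
```

```text
9.2417 [  9.18497123 -86.4877382   46.27851061] 254.55624960296424 [ 2.92269723 -0.23173457  2.52158896]
```

View pics/w6.png

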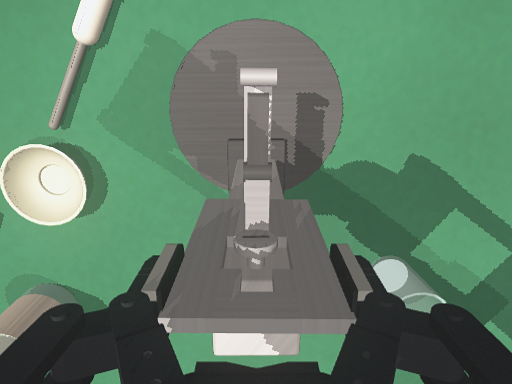

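View pics/s6.png

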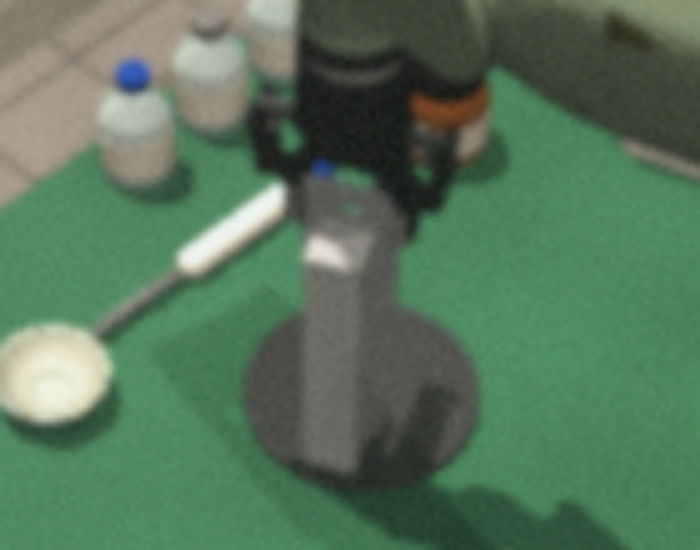

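```bash
python3 - <<'E'
from h import *
import h
def pr():
    s=sensors.read_state();print(round(s['t'],2),tl(s['eef_pos']).round(2),s['eef_pos'][2].round(2),(h._r['R'].T@s['force']).round(2))
T=Rz(295.5)
ctrl.move_l(W(10.3,-86.7,255),T,vel=30);ctrl.hold(0.1);pr()
r=ctrl.move_l(W(10.3,-86.7,224),T,vel=40,threshold=7);print(r);pr()
snap('wrist','w7')
E
```

```text
9.69 [  9.74 -86.37  46.61] 254.22 [-0.21 -0.45  2.82]
True
10.33 [ 10.01 -86.47  72.65] 228.18 [ 0.56  0.78 -5.43]
```

View pics/w7.png

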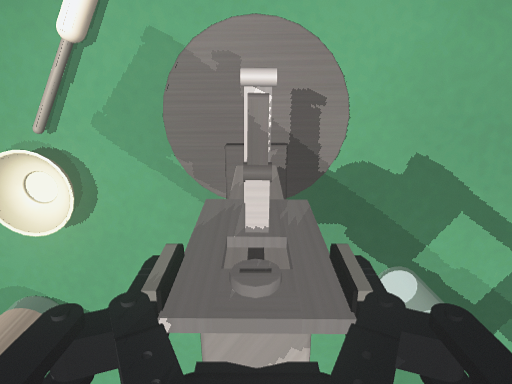

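```bash
python3 - <<'E'
from h import *
import h
def pr():
    s=sensors.read_state();print(round(s['t'],2),tl(s['eef_pos']).round(2),s['eef_pos'][2].round(2),(h._r['R'].T@s['force']).round(2),s['grip_width'])
ctrl.gripper_to(72);pr()
ctrl.gripper_to(85);pr()
snap('wrist','w8')
s=sensors.read_state()
ctrl.move_l((*s['eef_pos'][:2],330),Rz(295.5),vel=200);pr()
snap('wrist','w9')
E
```

```text
10.62 [  9.01 -85.18  75.16] 225.68 [-1.1   0.04 -0.4 ] 72.02247418396571
10.92 [  9.02 -85.24  75.06] 225.78 [ 0.03 -0.1  -0.63] 84.9900231641937
11.63 [  8.74 -84.66 -28.09] 328.93 [ 0.14 -0.63  1.1 ] 85.10719455063676
```

View pics/w9.png

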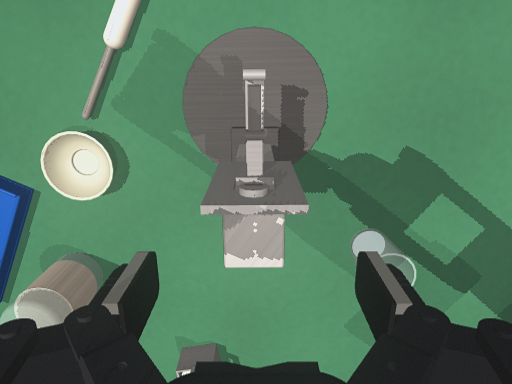

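```bash
python3 - <<'E'
from h import *
a=np.load('w9.npz');save(a['p'],'w9c',(195,60,315,275),3.6 and 3)
st=dict(eef_pos=a['pos'],eef_rot=a['rot']);T=(cloud('wrist',a['d'],st)-a['pos'])@a['rot']
W3=cloud('wrist',a['d'],st)
print('plate top z',[np.median(W3[v,225:285,2]).round(1) for v in range(203,214)], np.median(W3[235:262,235:275,2]))
print(a['pos'])
E
```

```text
plate top z [np.float64(247.7), np.float64(249.8), np.float64(250.6), np.float64(250.4), np.float64(250.6), np.float64(250.3), np.float64(250.4), np.float64(250.5), np.float64(250.6), np.float64(250.4), np.float64(250.4)] 245.71125769453795
[586.09592496 -33.33222511 328.93124093]
```

View pics/w9c.png

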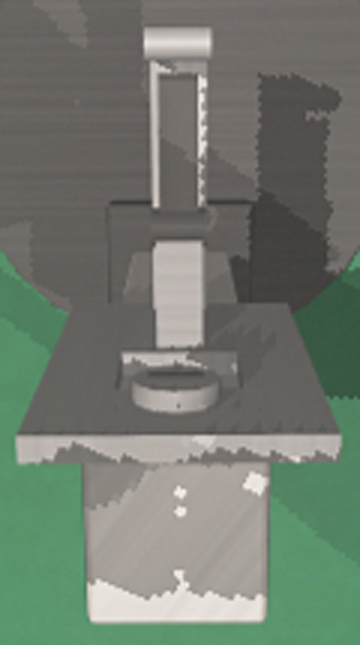

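```bash
python3 - <<'E'
from h import *
a=np.load('w9.npz');st=dict(eef_pos=a['pos'],eef_rot=a['rot'])
g=lambda x,y,z:a['rot'].T@(ray('wrist',195+(x+.5)/3-.5,60+(y+.5)/3-.5,z,st)-a['pos'])
L,R=g(17,436,251),g(341,434,251);print('plate front-top',L,R,R-L, g(17,465,251))
print('nose',g(144,42,186),g(212,42,186),'noseNear',g(178,57,180))
print('post front',g(88,621,246),g(266,620,246))
print('headc',g(176,372,232))
print(st['eef_rot'])
E
```

```text
plate front-top [  2.84247923 -33.04255422  77.88657634] [ 3.20504163 32.35467219 77.96951784] [ 0.3625624  65.39722641  0.0829415 ] [ -3.48782597 -33.36832137  77.89213582]
nose [ 78.4044676   -8.90456279 142.84608489] [ 78.3952826    7.33119578 142.86676987] noseNear [ 74.90199295  -0.84017172 148.85966799]
post front [-42.75197313 -20.53091425  82.94554682] [-42.55404393  18.66542351  82.99527674]
headc [10.32906082 -1.09106165 96.92022499]
[[ 4.30465779e-01 -9.02605558e-01 -1.55573203e-03]
 [-9.02606405e-01 -4.30466706e-01  3.03649335e-04]
 [-9.43766421e-04  1.27350305e-03 -9.99998744e-01]]
```

```bash
python3 - <<'E'
from h import *
ctrl.move_ptp((509.2,329,285),Rz(32.1))
p,d,st=snap('wrist','w10'); print(st['t'],st['eef_pos'],st['q'])
save(p,'w10c',(160,100,360,320),3)
E
```

```text
13.075 [509.58271881 328.22453697 284.63141466] [ 4.29794782e-01  2.52521083e-01  1.42675810e+00 -5.60520094e-04
  1.46283559e+00  1.44191621e+00]
```

View pics/w10.png

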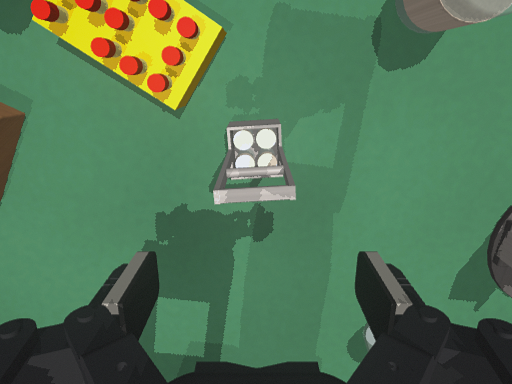

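View pics/w10c.png

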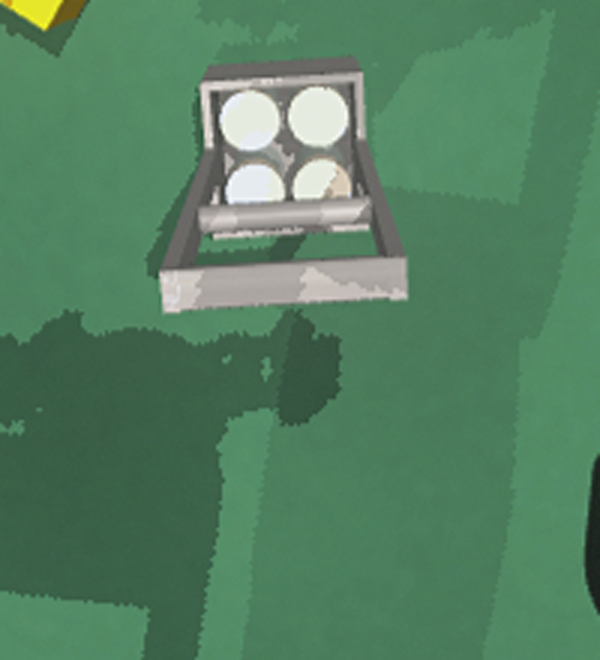

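```bash
python3 - <<'E'
from h import *
a=np.load('w10.npz');st=dict(eef_pos=a['pos'],eef_rot=a['rot'])
g=lambda x,y,z=180:(ray('wrist',160+(x+.5)/3-.5,100+(y+.5)/3-.5,z,st))
c=[g(160,270),g(407,257),g(407,299),g(163,312)];
W3=cloud('wrist',a['d'],st);print('z',np.median(W3[190:202,216:290,2]))
e=c[1]-c[0];e2=c[2]-c[3];print(np.linalg.norm(e),np.linalg.norm(e2),np.linalg.norm(c[3]-c[0]))
y=np.degrees(np.arctan2(*e[[1,0]]));y2=np.degrees(np.arctan2(*e2[[1,0]]));m=np.mean(c,0)
print('yaw x',y+90,y2+90,'mid',m,'tool',a['rot'].T@(m-a['pos']))
b=[g(200,217,124),g(371,210,124)];print('bar mid',np.mean(b,0),np.linalg.norm(b[1]-b[0]))
mc=m-a['rot']@np.array([0,1.65,0]);print('corrected',mc)
E
```

```text
z 179.61118638370937
55.83762043343988 55.9069266716548 10.16395007612
yaw x 35.148853395958426 35.230495574212 mid [508.42943409 331.18158861 180.        ] tool [  0.6513468   -3.16953199 104.62952245]
bar mid [509.47922149 331.77157124 124.        ] 47.62433906851676
corrected [507.55474528 332.58066646 179.99919893]
```

```bash
python3 - <<'E'
from h import *
R=Rz(35.2)
ctrl.move_l((508,331.7,158),R,vel=150)
ctrl.gripper_to(50,force=60)
s=sensors.read_state();print(s['t'],s['grip_width'],s['eef_pos'],s['force'])
snap('wrist','w11')
ctrl.move_l((508,331.7,200),vel=100)
ctrl.hold(.1)
s=sensors.read_state();print(s['t'],s['grip_width'],s['eef_pos'],s['force'])
snap('wrist','w12')
E
```

```text
14.5083 55.021064961111115 [509.21201074 331.95828137 159.61837974] [ 0.45340677 -0.45406827  5.02428024]
15.225 54.84320761863395 [507.12603265 331.35123281 198.66611801] [ 0.1652628  -0.29088488 -2.65539657]
```

View pics/w12.png

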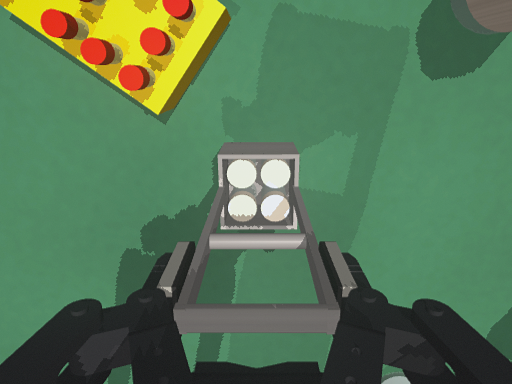

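```bash
python3 - <<'E'
from h import *
a=np.load('w12.npz');save(a['p'],'w12c',(160,130,350,340),3)
st=dict(eef_pos=a['pos'],eef_rot=a['rot']);T=(cloud('wrist',a['d'],st)-a['pos'])@a['rot']
for v in range(234,252,2): print(v,np.median(T[v,225:290],0).round(1))
for v in range(300,336,4): print(v,np.median(T[v,200:310],0).round(1))
E
```

```text
234 [ 3.  -1.6 39.1]
236 [ 2.5 -1.5 37.8]
238 [ 1.9 -1.5 36.9]
240 [ 1.1 -1.5 36.3]
242 [ 0.2 -1.5 35.9]
244 [-0.8 -1.5 35.7]
246 [-2.  -1.5 35.9]
248 [-3.5 -1.5 36.7]
250 [-92.9  -1.3 199.2]
300 [-153.6   -4.1  199.5]
304 [  4.1  -2.4 -17.5]
308 [  4.1  -2.2 -19.6]
312 [  3.1  -2.3 -20.4]
316 [  1.5  -2.3 -20.4]
320 [ -0.3  -2.  -20.2]
324 [ -1.8  -2.4 -20.4]
328 [ -3.5  -2.4 -20.3]
332 [ -5.3  -2.4 -20.1]
```

View pics/w12c.png

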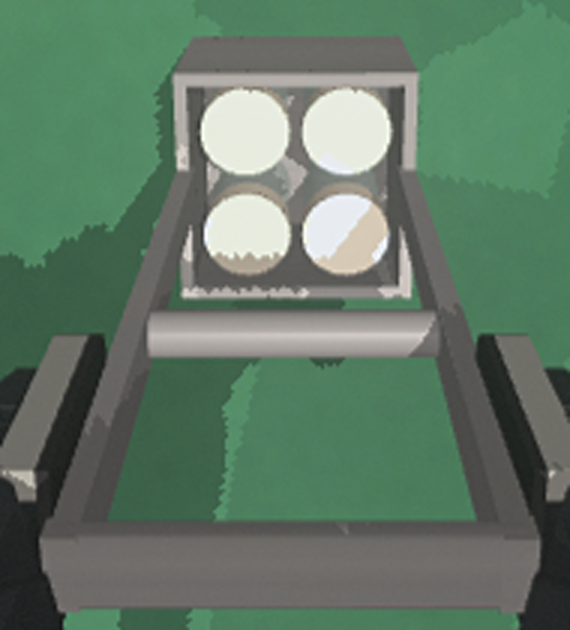

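```bash
python3 - <<'E'
from h import *
a=np.load('w9.npz');P=a['pos'];R=Rz(295.5)
def V(x,y,z): q=P+R@np.array([x,y,0.]);q[2]=z;return q
T=Rz(115.5)
t=V(130,-2.35,440);print(t,ctrl.solve_ik(t,T))
ctrl.move_l((508,331.7,440),vel=220)
ctrl.move_ptp(t,T)
s=sensors.read_state();print(s['t'],s['eef_pos'],s['q'])
ctrl.move_l(V(130,-2.35,239),T,vel=160)
ctrl.hold(.3)
p,d,st=snap('wrist','w13');print(st['t'],st['eef_pos'],st['force'],st['grip_width'])
snap('side','s13',(200,130,340,240),5)
E
```

```text
[ 644.18344296 -149.656611    440.        ] [-3.58984095e-01  3.30438734e-01  1.01894071e+00 -4.44089210e-16
  1.79221321e+00 -8.04043054e-01]
18.4167 [ 644.27102288 -148.81995502  439.79370386] [-3.57916854e-01  3.30442082e-01  1.01934253e+00  4.03253697e-04
  1.79224826e+00 -8.03683433e-01]
20.125 [ 644.41381125 -149.75025986  239.62790568] [-0.45677235 -0.15425889 -1.680919  ] 55.33909460381568
```

View pics/w13.png

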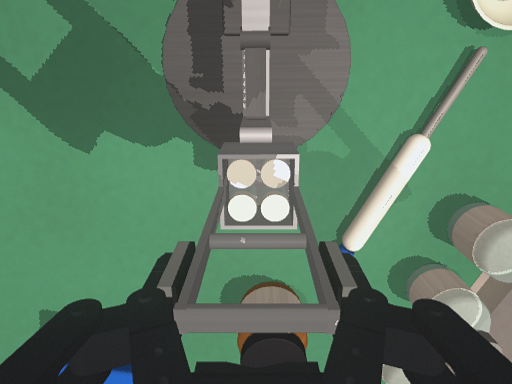

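View pics/s13.png

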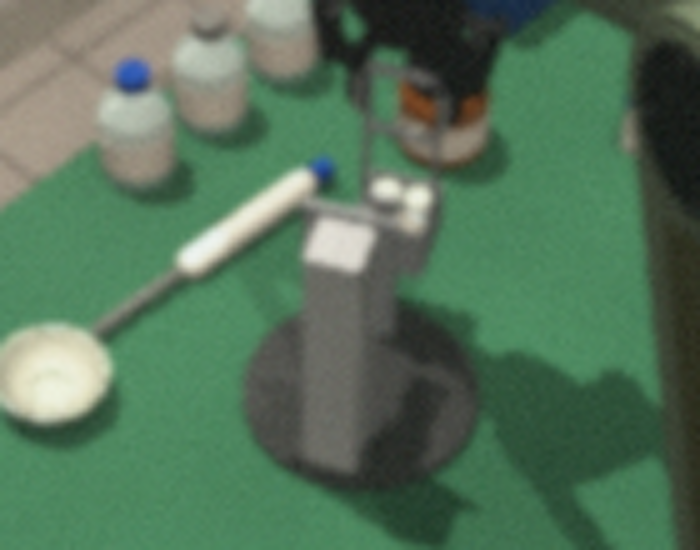

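```bash
python3 - <<'E'
from h import *
a=np.load('w13.npz');save(a['p'],'w13c',(200,0,310,160),4)
st=dict(eef_pos=a['pos'],eef_rot=a['rot']);T=(cloud('wrist',a['d'],st)-a['pos'])@a['rot']
for v in list(range(122,148,2)): print(v,np.median(T[v,246:266],0).round(1))
for v in range(20,60,4): print(v,np.median(T[v,250:262],0).round(1))
for v in range(236,252,2): print(v,np.median(T[v,225:290],0).round(1))
E
```

```text
122 [56.5 -1.7 70.9]
124 [56.4 -1.7 63.4]
126 [56.4 -1.7 56.7]
128 [55.7 -1.6 54.2]
130 [55.  -1.6 52.8]
132 [54.  -1.6 52.4]
134 [53.2 -1.6 51.7]
136 [52.2 -1.6 51.9]
138 [51.1 -1.6 52.3]
140 [50.  -1.6 52.8]
142 [48.8 -1.7 54.1]
144 [ 29.1  -2.  149.3]
146 [ 29.3  -2.  140.8]
20 [104.5  -1.6  55.7]
24 [102.9  -1.6  55.6]
28 [101.2  -1.6  55.7]
32 [99.5 -1.6 55.1]
36 [97.7 -1.6 54.6]
40 [96.  -1.6 54.7]
44 [94.4 -1.6 55.4]
48 [92.8 -1.6 57. ]
52 [91.  -1.6 57. ]
56 [89.2 -1.6 56.9]
236 [ 4.9 -0.9 37.5]
238 [ 4.1 -0.9 37. ]
240 [ 3.3 -0.9 36.4]
242 [ 2.4 -0.9 36.1]
244 [ 1.4 -0.9 35.7]
246 [ 0.3 -0.9 35.9]
248 [-1.4 -0.9 36.9]
250 [-112.9   -0.7  240.2]
```

View pics/w13c.png

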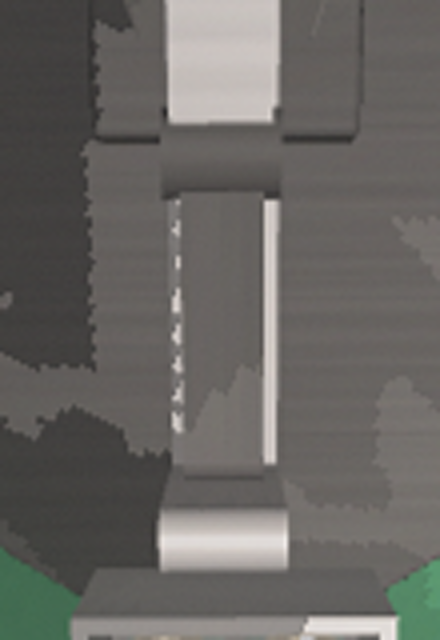

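```bash
cat >> h.py <<'E'
P9=np.load('w9.npz')['pos']
def V(x,y,z): q=P9+Rz(295.5)@np.array([x,y,0.]);q[2]=z;return q
E
python3 - <<'E'
from h import *
print(optics.camera_params('wrist')['T_tool_cam'][:3,3])
T=Rz(115.5)
r=ctrl.move_l(V(66.3,-2.0,239),T,vel=70,threshold=6)
ctrl.hold(.2)
s=sensors.read_state();print(r,s['t'],s['eef_pos'],V(66.3,-2,239),s['force'])
snap('wrist','w14');snap('side','s14',(200,130,340,240),5)
E
```

```text
[  81.24465751   -1.07557909 -117.31665003]
False 21.4833 [616.56530997 -92.75118591 238.89929666] [616.44398125 -92.31260727 239.        ] [-0.12957222  0.54504759 -1.3965009 ]
```

View pics/w14.png

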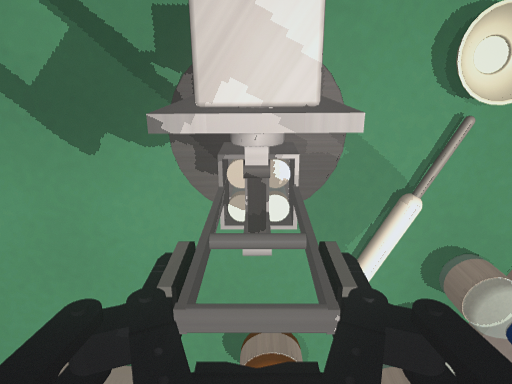

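View pics/s14.png

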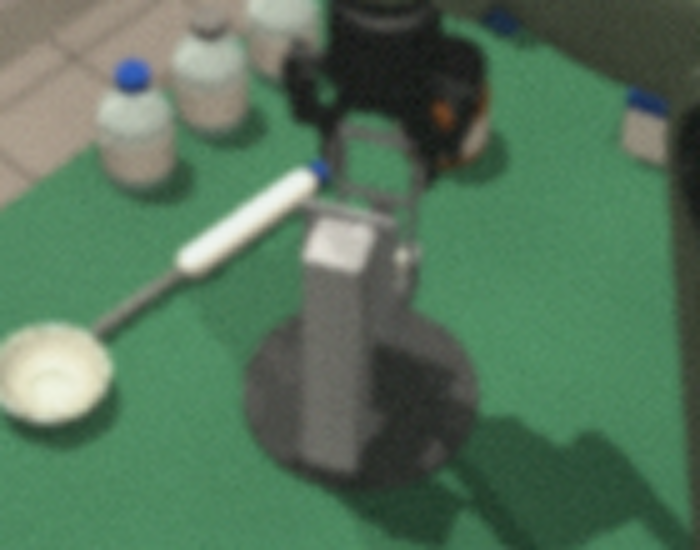

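```bash
python3 - <<'E'
from h import *
a=np.load('w14.npz');save(a['p'],'w14c',(195,90,325,265),4)
st=dict(eef_pos=a['pos'],eef_rot=a['rot']);T=(cloud('wrist',a['d'],st)-a['pos'])@a['rot']
for v in list(range(108,136,3)): print(v,np.median(T[v,180:230],0).round(1))
for v in range(232,262,2): print(v,np.median(T[v,246:266],0).round(1))
E
```

```text
108 [ 70.2 -18.8   2.6]
111 [ 70.1 -17.6  -6.2]
114 [ 69.7 -16.6 -11.6]
117 [ 68.9 -16.9 -11.6]
120 [ 67.9 -17.  -11.5]
123 [ 67.  -17.  -11.4]
126 [ 66.1 -16.7 -11.6]
129 [ 65.2 -17.  -11.5]
132 [ 64.3 -17.  -11.6]
135 [ 22.7 -53.6 229.1]
232 [-2.2 -1.7 56.9]
234 [ 5.1 -1.3 39.3]
236 [ 4.8 -1.7 37.7]
238 [ 4.1 -1.7 37. ]
240 [ 3.2 -1.7 36.6]
242 [ 2.5 -1.7 35.9]
244 [ 1.6 -1.7 35.5]
246 [ 0.2 -1.7 36.1]
248 [-1.2 -1.7 36.6]
250 [-10.3  -1.7  51.3]
252 [-11.6  -1.7  51.4]
254 [-12.9  -1.7  51.6]
256 [-120.1   -2.5  239.2]
258 [-122.7   -2.5  239. ]
260 [-125.4   -2.5  239.1]
```

View pics/w14c.png

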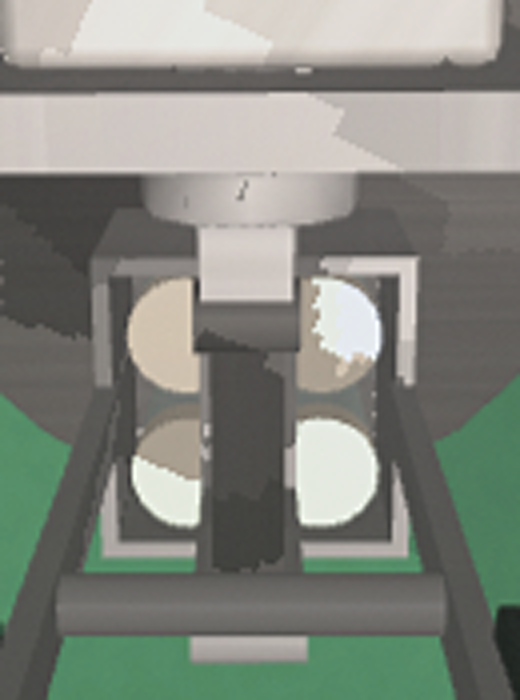

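```bash
python3 - <<'E'
from h import *
T=Rz(115.5)
def pr(r=None):
    s=sensors.read_state();print(r,round(s['t'],2),s['eef_pos'].round(2),s['force'].round(2),round(s['grip_width'],2))
ctrl.move_l(V(66.8,-2,226),T,vel=60);pr()
for z in (216,208,202,197,193,189):
    r=ctrl.move_l(V(66.8,-2,z),T,vel=40,threshold=30);pr(r)
    if r: break
snap('wrist','w15');snap('side','s15',(200,130,340,240),5)
E
```

```text
None 21.95 [616.79 -92.83 225.98] [ 1.12 -0.56 -2.05] 55.52
False 22.35 [616.93 -92.78 216.65] [-0.43  0.61  5.25] 55.18
False 22.7 [617.57 -92.81 209.4 ] [-0.32  0.54  7.47] 55.23
False 23.0 [618.47 -93.67 203.88] [ 1.24 -0.74  6.67] 54.93
False 23.27 [616.51 -93.17 196.5 ] [-0.56  0.77 -1.  ] 55.19
False 23.52 [615.47 -92.18 191.22] [-0.41  0.32 -1.8 ] 55.27
False 23.77 [616.22 -92.51 188.25] [-0.02  0.53 -2.97] 55.69
```

View pics/w15.png

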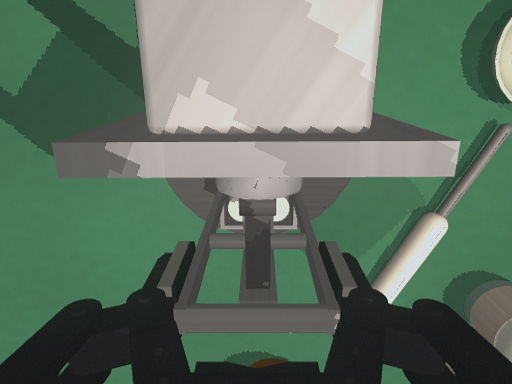

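The wrist view shows the gate (cols 246–270, rows 215–290) lying over the bar (row ~242). The press force peaked near 7.5 N and then dropped away, so the gate has snapped shut. I'll lower the last bit and release.

```bash
python3 - <<'E'
from h import *
T=Rz(115.5)
def pr(r=None):
    s=sensors.read_state();print(r,round(s['t'],2),s['eef_pos'].round(2),s['force'].round(2),round(s['grip_width'],2))
r=ctrl.move_l(V(66.0,-2,185.8),T,vel=20,threshold=5);pr(r)
ctrl.hold(.3);pr()
ctrl.gripper_to(60,force=20);pr()
ctrl.gripper_to(74);pr()
ctrl.hold(.5)
snap('wrist','w16');snap('side','s16',(200,130,340,240),5)
E
```

```text
False 24.19 [616.13 -91.94 185.55] [-0.63  0.68 -1.49] 55.26
None 24.49 [616.37 -92.07 185.9 ] [-0.03 -0.19 -1.82] 55.32
None 24.72 [616.7  -92.17 186.37] [-0.36  0.24 -0.04] 59.67
None 25.01 [616.41 -92.07 185.95] [-0.23 -0.09  0.92] 73.92
```

View pics/w16.png

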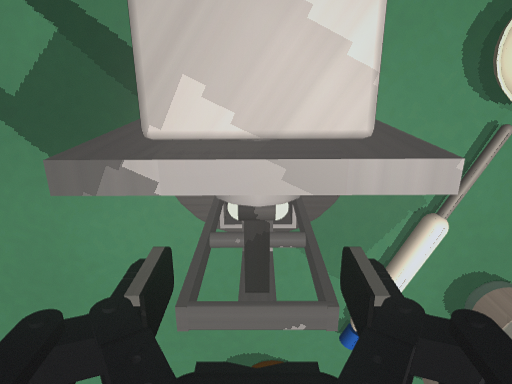

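```bash
python3 - <<'E'
from h import *
T=Rz(115.5)
ctrl.gripper_to(85)
ctrl.move_l(V(66.0,-2,300),T,vel=130)
snap('wrist','w17')
ctrl.move_l(V(180,-2,330),T,vel=200)
ctrl.hold(1.0)
p,d,st=snap('wrist','w18');print(st['t'],st['eef_pos'],st['force'])
p,d,st=snap('side','s18',(200,130,340,240),5)
p,d,st=snap('top','t18',(200,140,320,240),6)
E
```

```text
28.7 [ 665.38500614 -194.99753194  330.00527709] [-0.41478099 -0.57992075  0.11005096]
```

View pics/w17.png

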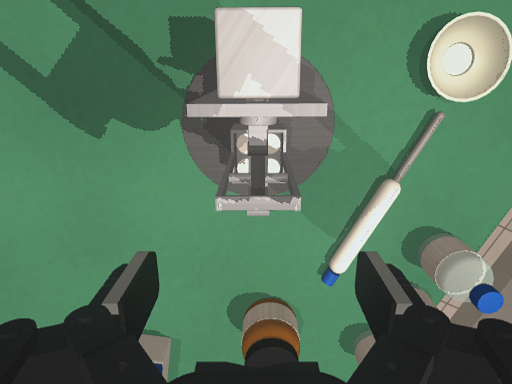

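View pics/w18.png

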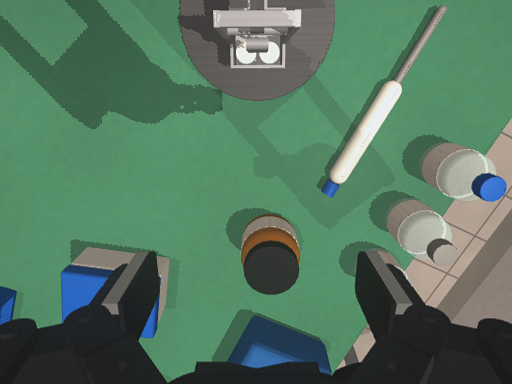

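View pics/s18.png

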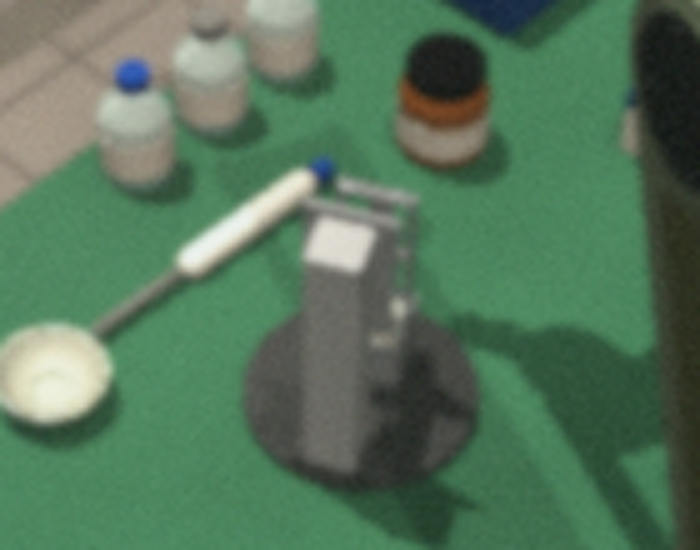

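View pics/t18.png

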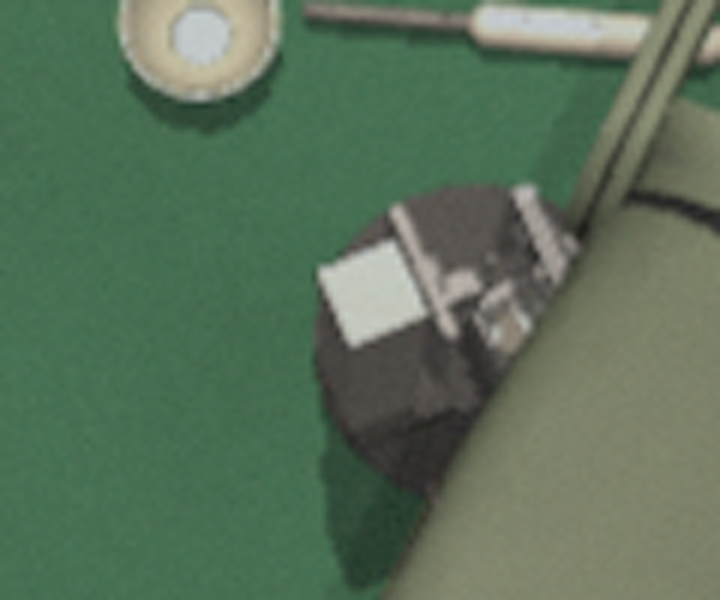

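```bash
python3 - <<'E'
from h import *
a=np.load('w17.npz');save(a['p'],'w17c',(180,90,340,225),5)
X=cloud('wrist',a['d'],dict(eef_pos=a['pos'],eef_rot=a['rot']))
print('topbar z',np.nanmedian(X[196:208,222:295,2]))
for v in range(150,200,4): print(v,np.median(X[v,254:264,2]).round(1), np.median(X[v,240:247,2]).round(1),np.median(X[v,272:278,2]).round(1))
print('plate',np.median(X[106:114,200:230,2]),np.median(X[106:114,285:320,2]))
p1,d1,_=snap('wrist','w19'); ctrl.hold(1.0); p2,d2,st=snap('wrist','w20')
print('diff',np.abs(p1.astype(int)-p2)[0:100,180:340].mean(), cv2.phaseCorrelate(*[cv2.cvtColor(q[0:76,205:310],cv2.COLOR_RGB2GRAY).astype(np.float32) for q in(p1,p2)]),st['t'])
E
```

```text
topbar z 204.17050987265736
150 185.2 66.4 66.0
154 183.3 39.2 33.9
158 182.7 62.4 59.6
162 182.0 66.1 66.4
166 182.2 66.0 66.0
170 181.8 65.9 66.5
174 182.2 146.6 146.8
178 181.6 147.7 148.3
182 181.9 145.0 70.4
186 182.0 10.1 9.5
190 181.4 9.9 9.9
194 182.0 9.4 8.8
198 204.4 203.7 204.7
plate 250.2039163479253 250.46176013528506
diff 1.0345833333333334 ((0.01493719194074572, 0.04561268154932918), 1.0136908540019283) 29.9
```

View pics/w17c.png

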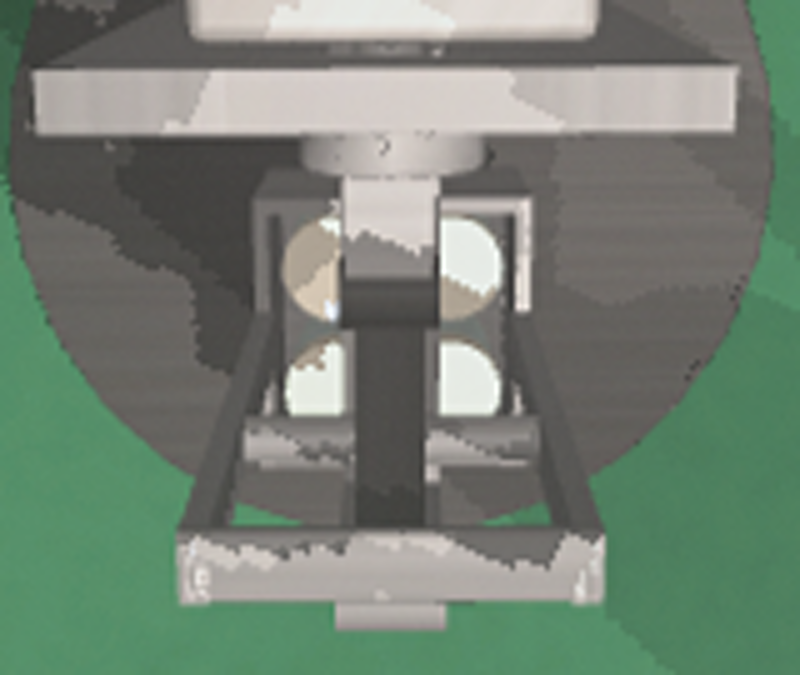

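The gate lies level at about 182 mm. The bar's top is at about 148 mm beneath it, and the plate is still home with its top at about 250 mm. Two frames a second apart match to within 0.05 px.

```bash
python3 - <<'E'
from h import *
ctrl.finish_job();print(sensors.read_state()['t'])
E
```

```text
the job is handed in; nothing more can be done
the job is handed in; nothing more can be done
```

I hung the bracket, snapped the basket into its hook and handed the job in at about 30 s on the robot's clock.

- **Bracket:** I put its keyhole over the screw head, slid it down until it stopped on the shank and let go. Its top edge then read about 250.5 mm, against 251 mm expected.
- **Basket:** I carried it upright over the post, brought its window over the hook's nose and pressed the bar down. The force peaked at about 7.5 N and then dropped away as the gate snapped shut.
- **Last checks:** The gate is level at about 182 mm, above the bar, whose top is at about 148 mm (150 mm expected). The basket's top bar reads about 204 mm (206 mm expected). Two pictures a second apart showed no movement. The gripper was open and well clear of everything.
- **Other things on the bench:** I saw no contact with any of them. I only looked them over in the camera views and did not re-measure their positions.
- **Disagreements:** The wrist camera's calibration changed by 2 to 3 mm between scripts. For the final fits I used only relative measurements taken from a single picture. The top camera placed the basket about 4 mm from where the wrist camera did, which was within the gripper's opening.

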